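# Tip the stamps into the wash tub and stand the beaker on its tile

## Robot

A 6-joint arm with a two-finger parallel gripper is mounted at the origin on a cart in front of the work surface, level with it; the furniture and walls round the work are solid. World frame = base frame: x ahead of the robot, y to its left, z up, the work surface at z = 0. Lengths are in mm, angles in rad, forces in N, time in s.
With the tool pointing down it reaches from about 300 to 775 mm from the base axis. Payload 14.6 kg.
Tool frame: the origin (TCP) lies midway between the tips of the shut fingers; the grasp point (between the pads) lies 19 mm behind it (manip.grasp_offset is the distance from the TCP to the grasp point, in mm); z points along the fingers, y is the line along which they close (so a half turn about z gives the same grasp; the last joint's range is limited). The gripper opens to 94 mm and grips with 3 to 60 N. Pads are 16 mm wide; open, the fingers measure 119 mm over their backs; the gripper's body (75 mm by 177 mm) begins 78 mm behind the grasp point.
Start: joints at [-1.33, 0.3, 1.521, -0, 1.321, -0.067], TCP at [166.622, -524.143, 205.446] pointing down, gripper open.
Joint ranges: [-3.03, 3.03], [-0.79, 2.21], [0.23, 2.52], [-1.04, 4.18], [0, 3.07], [-2.55, 2.55]. Speed limits (rad/s): [2.22, 2.22, 2.57, 3.14, 3.14, 3.14].

## Interface

Orientations are given as [roll, pitch, yaw] about the fixed x, y, z axes, in that order (R = Rz(yaw) Ry(pitch) Rx(roll)).
In Python, from cell import manip, viewer gives the robot as it stands. The module is installed in compiled form; this text tells all that it offers.
- The arm moves only by the tool move_arm, never from a script. Its argument "moves" is a list of rows, each a list of 4 numbers: the shift along the tool's x, y, z in m, then the turn about the tool's z in rad. A call has 1 to 12 rows; each row is the pose to reach, as a shift and turn from the pose commanded when the call began, along the tool's axes at that moment; what a row does not reach only later rows make up. A row lasts 1/10 s, in which the tool goes at most 50 mm and 8.59 degrees, less where a joint would pass 70% of its speed; a pose out of reach is approached as far as the arm can. A call with a gripper value outside its range is refused whole. "jaw" is the finger opening in m, from 0 to 0.094, set as the call begins (left out, the last holds). The fingers move at their own pace and stop on an object; "squeeze" is the grip in N (left out, the last holds). Time passes only in rows, so rows that repeat a pose let the fingers close. It gives the time, the measured TCP pose, the force, the opening and the grip force at its end, in the units of the state.
- manip.read_state(): the state, without advancing time (a new reading comes with each control period).
- viewer.camera(name): name is "scene" or "top" or "wrist"; returns a dict with "frame" (400x640x3 uint8, blue, green, red), "z_map" (400x640 float32, mm along the optical axis (not along the pixel's ray), 0 where there is no reading), "fx", "fy", "cx", "cy" (pixels), "D" ([k1, k2, p1, p2, k3] as OpenCV has them; the pictures are not rectified), "origin" and "orientation" of the camera in the world. Camera axes: x right, y down, z forward; pixel columns grow to the right and rows downward; lengths in mm; the calibration is good to about 2 mm. A picture is of the moment at which its call begins.
- manip.sign_off(): hands the job in; it is judged then, once.
The state is a dict: "clock": time; "joints": joint angles; "qd": joint speeds; "effort": joint torques, N m; "eef_pos": TCP position; "eef_rot": TCP orientation; "wrist_force": force on the tool from outside, world axes, zero at the start; "moment": the same for the moment, N m; "finger_gap": finger opening in mm; "finger_force": force on a finger pad.
Only numpy, scipy, OpenCV 4.12 (cv2) and the standard library are available. Lean on these libraries where they do the work, as an engineer would, in place of code of your own. Each camera call takes 0.05 s, during which the arm holds its last target. There are 200 camera calls.

## Task

Pick up the small straight-sided beaker that holds the two wooden stamps, carry it over to the near teal wash tub (on the bench to the right of the wheel) and tip it so that both stamps slide out into the tub. Then stand the empty beaker upright, gently, in the middle of the round clay tile that lies flat on the left part of the bench, and let go of it. Leave the tub, the small cup and the clay ring beside the work where they are.

Things in the scene. Friction and masses are not known exactly. Their poses are not given: they have to be found in the camera images.
- beaker: straight-sided off-white beaker, open at the top, 62 mm tall, 64 mm across at the rim and 61 mm at the foot, wall 4 mm, floor 5 mm thick, about 0.16 kg. Origin at the centre of its underside, z axis up through the mouth when it stands. At the start it stands upright on the bench (left side) with both stamps standing in it.
- beaker_rim (a point): centre of the beaker's mouth, on its axis 62 mm above its underside
- stamp_tall: turned dark wooden stamp, 24 mm across with a narrower neck, 62 mm long, about 0.03 kg; origin at the centre of one end, z axis along it. It starts in the beaker, its end about level with or a few mm above the rim.
- stamp_short: turned lighter wooden stamp, 24 mm across, 50 mm long, about 0.03 kg; origin at the centre of one end, z axis along it. It starts in the beaker, a little below the rim.
- tile: plain round clay tile, 100 mm diameter, 9 mm thick, lying flat on the left side of the bench, does not move; origin at the centre of its underside, so its top is 9 mm above the origin
- wash_tub: open teal tub standing on the bench to the right of the wheel (a like tub at the back of the bench is only scenery), outside 212 mm along its x, 280 mm along its y, rim 90 mm high, inside floor about 13 mm high and about 160 x 210 mm, walls flaring out to a mouth about 180 x 230 mm; origin at the centre of its underside; about 0.9 kg. Its long side (y) runs roughly away from the robot.
- small_cup: empty small unglazed flared cup, 66 mm across, 52 mm tall; a bystander behind the beaker; origin at the centre of its underside
- foot_ring: plain clay ring lying flat on the left part of the bench, 76 mm across, 23 mm high, open in the middle; a bystander; origin at the centre of its underside
Not all that is in view belongs to the job. What is shaped like the beaker but purple is not meant.

How it is judged:
By the outcome, as a careful person would: the job done as asked, in the order asked, and still so for the second after the job is handed in, with the robot touching nothing.
It also fails if it takes over 72 s, if anything falls off the work surface, if the arm or the gripper's body presses on something with over 40 N, if the wrist force passes 120 N, or if a joint passes its speed limit or range.

## Working session

There is one attempt and no reset: what is moved stays moved. The work goes in short steps, Python scripts to look and compute and a tool call to move; the robot and the scene stay as the last step left them, time stands still between calls to the robot, and variables do not carry over. Pictures are saved under pics/ and viewed, at most 10 in all, crops included, and the job is handed in when it is done.

Besides the shell and the picture viewer there is one more tool, called by a JSON object that holds its "fn" and its "kwargs", one argument or row to a line. move_arm: Moves the arm, as the interface text tells. Its arguments: {"type":"object","properties":{"moves":{"type":"array"},"jaw":{"type":"number"},"squeeze":{"type":"number"}},"required":["moves"]}

```bash
mkdir -p pics
cat > h.py <<'E'
import numpy as np, cv2
from scipy.spatial.transform import Rotation as R
from cell import manip, viewer
def rot(o):
    o=np.array(o,float)
    return o if o.shape==(3,3) else R.from_euler('xyz',o).as_matrix()
def shot(n,f=None):
    c=viewer.camera(n)
    if f: cv2.imwrite('pics/'+f,c['frame'])
    return c
def world(c,uv,z=None):
    """pixels to world: by depth, or on the plane z"""
    uv=np.array(uv,float).reshape(-1,2)
    K=np.array([[c['fx'],0,c['cx']],[0,c['fy'],c['cy']],[0,0,1]])
    n=cv2.undistortPoints(uv.reshape(-1,1,2),K,np.array(c['D'],float)).reshape(-1,2)
    d=np.c_[n,np.ones(len(n))]; r=d@rot(c['orientation']).T; o=np.array(c['origin'])
    s=np.array([c['z_map'][int(round(v)),int(round(u))] for u,v in uv]) if z is None else (z-o[2])/r[:,2]
    return o+r*s[:,None]
def cloud(c):
    v,u=np.mgrid[0:400,0:640]; return world(c,np.c_[u.ravel(),v.ravel()]).reshape(400,640,3)
E
python3 - <<'E'
from h import *
a=shot('scene','s1.png');b=shot('top','t1.png')
for c in(a,b): print(c['origin'],c['orientation'])
print(manip.read_state())
E
```

```text
[-470.68317308  709.22862057  860.64554974] [-2.16755886  0.02329197 -2.07894958]
[ 283.74256577  182.54751706 1371.67205377] [-2.94446598e+00 -2.88061608e-03 -1.56285547e+00]
{'clock': 0.1, 'joints': array([-1.32957694e+00,  3.00407892e-01,  1.52150687e+00,  9.43795911e-06,
        1.32066860e+00, -6.66196443e-02]), 'qd': array([-0.00011801, -0.00194398, -0.00187386, -0.00055029,  0.0002331 ,
       -0.0014955 ]), 'effort': array([-4.77322756e-04, -5.32644296e+01, -3.53283691e+01,  7.09266728e-02,
        2.35086889e-02, -6.12290251e-05]), 'eef_pos': array([ 166.58602807, -523.93188681,  204.95238625]), 'eef_rot': array([-3.14060475e+00, -7.50737086e-05,  3.07836650e-01]), 'wrist_force': array([ 0.07821744,  0.61628303, -0.11527717]), 'moment': array([-0.02785091,  0.00503004,  0.00164759]), 'finger_force': 0.0, 'finger_gap': 94.28914800194032}
```

View pics/s1.png

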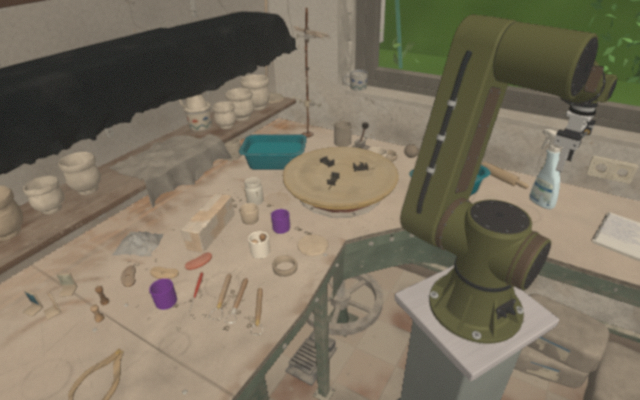

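View pics/t1.png

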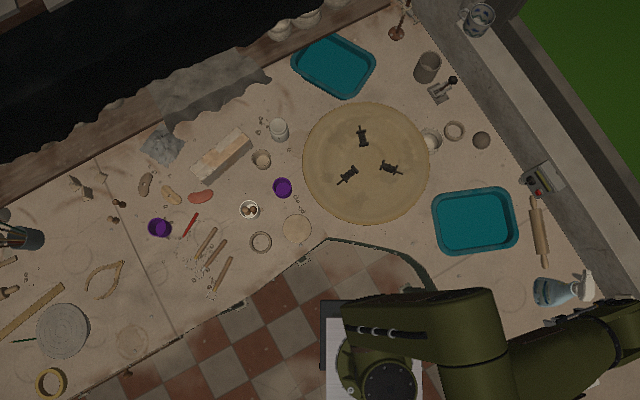

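The scene picture shows the beaker at (260,244), with purple decoys at (281,221) and (163,293). In the top view the beaker is at (249,210), tile (297,228), ring (261,241), cup (262,159), near tub (474,220) and a purple decoy at (282,187).

Run:
```python
from h import *
b=shot('top')
im=b['frame'][140:260,215:335]; im=cv2.resize(im,(600,600),interpolation=cv2.INTER_CUBIC); cv2.imwrite('pics/t2.png',im)
P=cloud(b); x,y,z=P[...,0],P[...,1],P[...,2]
for n,(u,v) in dict(beaker=(249,210),tile=(297,228),ring=(261,241),cup=(262,159),purple=(282,187),tub=(474,220)).items(): print(n,world(b,[(u,v)])[0].round(), )
hsv=cv2.cvtColor(b['frame'],cv2.COLOR_BGR2HSV)
m=(abs(hsv[...,0].astype(int)-92)<12)&(hsv[...,1]>100); m[:180]=0; m[:,:425]=0; m[:,525:]=0
h=m&(z>75)&(z<100); 
r=cv2.minAreaRect(P[h][:,:2].astype(np.float32)); print('tub',r,np.median(z[h]))
for n,(u0,u1,v0,v1),zl in (('beaker',(232,266,194,226),45),('ring',(246,276,228,256),14),('cup',(245,280,142,177),38),('purple',(268,298,172,202),45)):
    s=np.zeros((400,640),bool); s[v0:v1,u0:u1]=1; s&=z>zl
    q=P[s]; print(n,cv2.minEnclosingCircle(q[:,:2].astype(np.float32)),np.percentile(z[s],[50,90,100]))
```

```text
beaker [508. 428.  20.]
tile [448. 261.   8.]
ring [402. 385.   3.]
cup [697. 392.   4.]
purple [595. 318.   1.]
tub [ 473. -341.   55.]
tub ((468.1307067871094, -329.90631103515625), (208.9956512451172, 277.2742004394531), 7.836058139801025) 88.63323239523243
beaker ((406.2852783203125, 314.53759765625), 180.1059112548828) [  60.25275687   67.11788739 1371.67205377]
ring ((350.21875, 300.1248779296875), 135.06869506835938) [  22.0141925    25.99537085 1371.67205377]
cup ((513.440185546875, 307.604248046875), 261.5343933105469) [  49.90176985   64.39062163 1371.67205377]
purple ((448.19915771484375, 254.45655822753906), 179.49073791503906) [  59.73793406   65.35031887 1371.67205377]
```

View pics/t2.png

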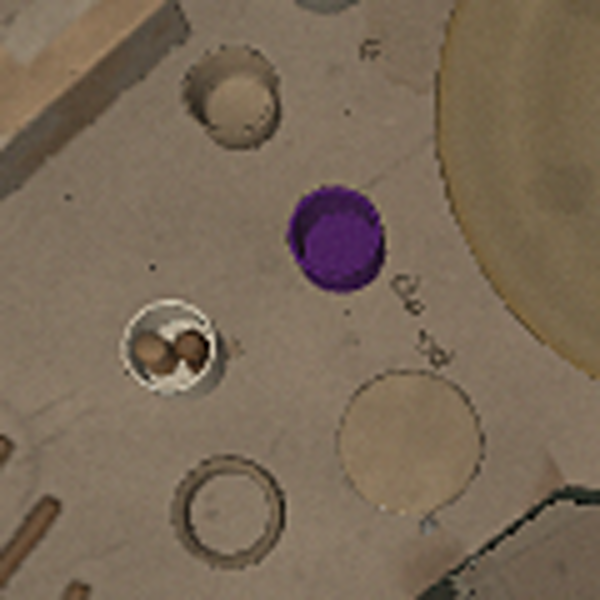

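In the enlarged crop the beaker rim centre is at (169.5,347), the tile at (411.5,443.5) and the ring at (229,512). Both stamps stand side by side along the image horizontal. The moves only allow a turn about the tool's z, so I'll test in free air what happens at the edge of reach.

Run:
```python
from h import *
b=shot('top')
f=lambda U,V:(U/5+214.6,V/5+139.6)
print('beaker',world(b,[f(169.5,347)],62),'tile',world(b,[f(411.5,443.5)],9),'ring',world(b,[f(229,512)],23),'purple',world(b,[f(337,238)],62),'cup',world(b,[f(232,98)],52))
print('stamps',world(b,[f(193,348)],64),world(b,[f(150,352)],53), 'wheel',world(b,[(366,163),(302,163)]),'bottle',world(b,[(560,290)]))
```

```text
beaker [[504.02811076 422.32642647  62.        ]] tile [[446.76384199 261.34037685   9.        ]] ring [[397.02441877 384.027119    23.        ]] purple [[580.03463061 311.57573229  62.        ]] cup [[681.40614785 388.3760344   52.        ]]
stamps [[503.1564543  406.10236777  64.        ]] [[501.99050427 437.07707491  53.        ]] wheel [[655.70457679  30.05893419 103.50433911]
 [655.58150507 243.48828894  97.19372996]] bottle [[ 241.64356804 -560.36246006  157.85624619]]
```

{"fn": "move_arm", "kwargs": {
  "moves": [
    [0, 0, -0.05, 0],
    [0, 0, -0.1, 0],
    [0, 0, -0.15, 0],
    [0, 0, -0.2, 0],
    [0, 0, -0.25, 0],
    [0, 0, -0.3, 0],
    [0, 0, -0.35, 0],
    [0, 0, -0.4, 0],
    [0, 0, -0.45, 0],
    [0, 0, -0.5, 0],
    [0, 0, -0.6, 0],
    [0, 0, -0.8, 0]
  ]
}}

```text
clock: 1.4
eef_pos: [148.3, -466.6, 664.6]
eef_rot: [3.122, 0.0, 0.308]
wrist_force: [-0.2, 0.8, 0.3]
finger_gap: 93.6
finger_force: 0.0
```

{"fn": "move_arm", "kwargs": {
  "moves": [
    [0, 0, -0.1, 0],
    [0, 0, -0.2, 0],
    [0, 0, -0.3, 0],
    [0, 0, -0.4, 0],
    [0, 0, -0.4, 0],
    [0, 0, -0.4, 0]
  ]
}}

```text
clock: 2.0
eef_pos: [119.7, -376.7, 722.3]
eef_rot: [3.107, 0.0, 0.308]
wrist_force: [-0.2, -0.2, 0.1]
finger_gap: 94.0
finger_force: 0.0
```

Run:
```python
from h import *
s=manip.read_state(); print(s['joints'].round(3),s['eef_pos'].round(),s['eef_rot'].round(3))
```

```text
[-1.358  0.294  0.235  0.006  2.578 -0.09 ] [ 120. -377.  722.] [3.107 0.    0.308]
```

```bash
cat >> h.py <<'E'
def go(*pts,yaw=None):
    """tool-axis shifts (m) and turn from the present pose to world points"""
    s=manip.read_state(); M=rot(s['eef_rot'])
    print('t',round(s['clock'],2),s['eef_pos'].round(1),s['eef_rot'].round(3),'gap',round(s['finger_gap'],1),'F',s['wrist_force'].round(1),s['finger_force'])
    for p in pts: print(p,((np.array(p)-s['eef_pos'])@M/1000).round(4), '' if yaw is None else round(s['eef_rot'][2]-yaw,4))
E
python3 -c "
from h import *
go((450,-100,450),(504,422,160),yaw=.136)"
```

```text
t 2.0 [ 119.7 -376.7  722.3] [3.107 0.    0.308] gap 94.0 F [-0.2 -0.2  0.1] 0.0
(450, -100, 450) [ 0.3986 -0.1729  0.2665] 0.1718
(504, 422, 160) [ 0.6082 -0.6637  0.5398] 0.1718
```

{"fn": "move_arm", "kwargs": {
  "moves": [
    [0.4, -0.173, 0.267, 0.172],
    [0.4, -0.173, 0.267, 0.172],
    [0.4, -0.173, 0.267, 0.172],
    [0.4, -0.173, 0.267, 0.172],
    [0.4, -0.173, 0.267, 0.172],
    [0.4, -0.173, 0.267, 0.172],
    [0.4, -0.173, 0.267, 0.172],
    [0.4, -0.173, 0.267, 0.172],
    [0.4, -0.173, 0.267, 0.172],
    [0.4, -0.173, 0.267, 0.172],
    [0.4, -0.173, 0.267, 0.172],
    [0.4, -0.173, 0.267, 0.172]
  ],
  "jaw": 0.094
}}

```text
clock: 3.2
eef_pos: [453.0, -98.0, 445.0]
eef_rot: [3.111, 0.001, 0.139]
wrist_force: [-0.5, -0.3, 0.3]
finger_gap: 94.1
finger_force: 0.0
```

```bash
python3 -c "
from h import *
go((504,422,200),(504,422,150),yaw=.136);print(manip.read_state()['joints'])"
```

```text
t 3.2 [453. -98. 445.] [3.111e+00 1.000e-03 1.390e-01] gap 94.1 F [-0.5 -0.3  0.3] 0.0
(504, 422, 200) [ 0.1229 -0.5151  0.2294] 0.0034
(504, 422, 150) [ 0.123  -0.5166  0.2794] 0.0034
[-0.27571904  0.03680607  1.28556278 -0.02881706  1.80753576  1.14875576]
```

{"fn": "move_arm", "kwargs": {
  "moves": [
    [0.123, -0.516, 0.264, 0.003],
    [0.123, -0.516, 0.264, 0.003],
    [0.123, -0.516, 0.264, 0.003],
    [0.123, -0.516, 0.264, 0.003],
    [0.123, -0.516, 0.264, 0.003],
    [0.123, -0.516, 0.264, 0.003],
    [0.123, -0.516, 0.264, 0.003],
    [0.123, -0.516, 0.264, 0.003],
    [0.123, -0.516, 0.264, 0.003],
    [0.123, -0.516, 0.264, 0.003],
    [0.123, -0.516, 0.264, 0.003],
    [0.123, -0.516, 0.264, 0.003]
  ]
}}

```text
clock: 4.4
eef_pos: [506.6, 420.0, 167.6]
eef_rot: [3.108, -0.005, 0.133]
wrist_force: [1.3, -0.6, 0.6]
finger_gap: 94.3
finger_force: 0.0
```

{"fn": "move_arm", "kwargs": {
  "moves": [
    [0, 0, 0, 0],
    [0, 0, 0, 0],
    [0, 0, 0, 0]
  ]
}}

```text
clock: 4.7
eef_pos: [507.1, 417.7, 170.0]
eef_rot: [3.109, -0.007, 0.132]
wrist_force: [-0.1, -0.2, 0.9]
finger_gap: 93.9
finger_force: 0.0
```

```bash
python3 -c "
from h import *
go((504,422,100),(504,422,4),yaw=.136);print(manip.read_state()['joints'])
c=shot('wrist','w1.png')"
```

```text
t 4.7 [507.1 417.7 170. ] [ 3.109 -0.007  0.132] gap 93.9 F [-0.1 -0.2  0.9] 0.0
(504, 422, 100) [-0.003  -0.007   0.0698] -0.0041
(504, 422, 4) [-0.0037 -0.0102  0.1657] -0.0041
[ 0.64659406  0.57578378  1.2126137  -0.03303773  1.36323179  2.09260915]
```

View pics/w1.png

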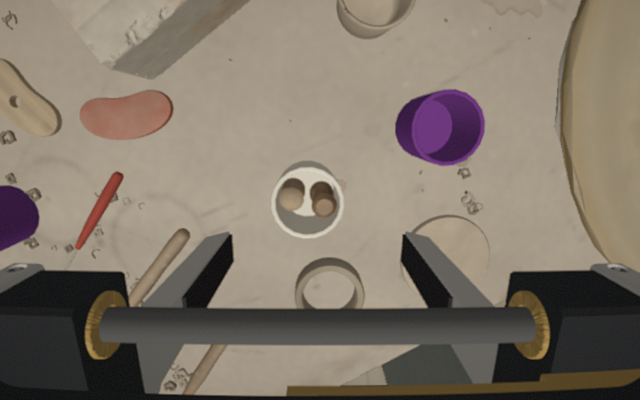

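The wrist view shows the beaker rim centred at about (308,201), between the fingers, with both stamps inside and the ring and purple decoy clear of the fingers.

```bash
python3 -c "
from h import *
c=shot('wrist');print(world(c,[(308,201),(330,287)],62))
P=cloud(c)[160:242,265:350].reshape(-1,3);q=P[(P[:,2]>57)&(P[:,2]<75)];print(cv2.minEnclosingCircle(q[:,:2].astype(np.float32)))"
```

```text
[[507.26629719 421.7701878   62.        ]
 [428.80099877 391.42798818  62.        ]]
((505.758056640625, 422.5138854980469), 31.789703369140625)
```

{"fn": "move_arm", "kwargs": {
  "moves": [
    [-0.003, -0.007, 0.07, 0],
    [-0.003, -0.007, 0.07, 0],
    [-0.003, -0.007, 0.07, 0]
  ]
}}

```text
clock: 5.1
eef_pos: [502.4, 421.5, 96.1]
eef_rot: [3.106, -0.002, 0.132]
wrist_force: [0.2, 0.2, -0.3]
finger_gap: 93.8
finger_force: 0.0
```

{"fn": "move_arm", "kwargs": {
  "moves": [
    [0.003, -0.003, 0.04, 0],
    [0.003, -0.004, 0.07, 0],
    [0.003, -0.004, 0.085, 0],
    [0.003, -0.004, 0.091, 0],
    [0.003, -0.004, 0.091, 0],
    [0.003, -0.004, 0.091, 0]
  ]
}}

```text
clock: 5.7
eef_pos: [507.5, 424.9, 9.3]
eef_rot: [3.109, -0.008, 0.133]
wrist_force: [-1.1, 0.4, 0.8]
finger_gap: 94.0
finger_force: 0.0
```

{"fn": "move_arm", "kwargs": {
  "moves": [
    [0, 0, 0, 0],
    [0, 0, 0, 0],
    [0, 0, 0, 0],
    [0, 0, 0, 0],
    [0, 0, 0, 0],
    [0, 0, 0, 0],
    [0, 0, 0, 0],
    [0, 0, 0, 0]
  ],
  "jaw": 0.05,
  "squeeze": 15
}}

```text
clock: 6.5
eef_pos: [506.8, 424.4, 7.6]
eef_rot: [3.108, -0.006, 0.133]
wrist_force: [-1.2, -2.3, 5.8]
finger_gap: 64.4
finger_force: 15.0
```

{"fn": "move_arm", "kwargs": {
  "moves": [
    [0, 0, 0, 0],
    [0, 0, 0, 0],
    [0, 0, 0.003, 0],
    [0, 0, 0.005, 0],
    [0, 0, 0.005, 0],
    [0, 0, 0.005, 0]
  ],
  "jaw": 0.075
}}

```text
clock: 7.1
eef_pos: [506.6, 424.2, 2.1]
eef_rot: [3.108, -0.006, 0.133]
wrist_force: [0.3, -0.1, 0.3]
finger_gap: 75.0
finger_force: 0.0
```

{"fn": "move_arm", "kwargs": {
  "moves": [
    [0, 0, 0, 0],
    [0, 0, 0, 0],
    [0, 0, 0, 0],
    [0, 0, 0, 0],
    [0, 0, 0, 0]
  ],
  "jaw": 0.05,
  "squeeze": 15
}}

```text
clock: 7.6
eef_pos: [506.6, 424.3, 2.4]
eef_rot: [3.108, -0.006, 0.133]
wrist_force: [-0.3, -1.1, 1.8]
finger_gap: 64.2
finger_force: 15.0
```

{"fn": "move_arm", "kwargs": {
  "moves": [
    [0, 0, -0.03, 0],
    [0, 0, -0.08, 0],
    [0, 0, -0.13, 0],
    [0, 0, -0.18, 0],
    [0, 0, -0.218, 0],
    [0, 0, -0.218, 0]
  ]
}}

```text
clock: 8.2
eef_pos: [505.6, 432.4, 226.4]
eef_rot: [3.113, -0.014, 0.133]
wrist_force: [0.4, -0.2, -1.9]
finger_gap: 64.0
finger_force: 15.0
```

Run:
```python
from h import *
b=shot('top'); P=cloud(b).reshape(-1,3)
a=.1368; u=np.array([np.cos(a),np.sin(a)]); v=np.array([-u[1],u[0]])
d=P[:,:2]-[468.1,-329.9]; U=d@u; V=d@v
for k in range(-115,120,5):
    m=(abs(V)<60)&(abs(U-k)<2.5); 
    if abs(k)>60: print(k,np.percentile(P[m][:,2],[10,50,90]).round(),end=' ')
c=shot('scene'); cv2.imwrite('pics/s2.png',cv2.resize(c['frame'][150:300,180:380],(800,600)))
go((480,100,220),(407,-339,220))
```

```text
-115 [-4. -0.  4.] -110 [-4. -0.  3.] -105 [-1.  3. 90.] -100 [87. 89. 92.] -95 [87. 91. 94.] -90 [86. 89. 92.] -85 [54. 77. 88.] -80 [52. 55. 58.] -75 [52. 56. 59.] -70 [53. 56. 59.] -65 [52. 56. 59.] 65 [52. 56. 59.] 70 [51. 55. 59.] 75 [53. 56. 59.] 80 [53. 56. 59.] 85 [53. 63. 82.] 90 [81. 88. 91.] 95 [87. 90. 93.] 100 [88. 91. 94.] 105 [86. 88. 92.] Traceback (most recent call last):
  File "<stdin>", line 7, in <module>
    return _quantile_unchecked(
        a, q, axis, out, overwrite_input, method, keepdims, weights)
    return _ureduce(a,
                    func=_quantile_ureduce_func,
    ...<5 lines>...
                    overwrite_input=overwrite_input,
                    method=method)
    r = func(a, **kwargs)
    result = _quantile(arr,
                       quantiles=q,
    ...<2 lines>...
                       out=out,
                       weights=wgt)
    slices_having_nans = np.isnan(arr[-1, ...])
                                  ~~~^^^^^^^^^
IndexError: index -1 is out of bounds for axis 0 with size 0
```

Run:
```python
from h import *
c=shot('scene'); cv2.imwrite('pics/s2.png',cv2.resize(c['frame'][150:300,180:380],(800,600)))
go((450,0,220),(408,-338,220),yaw=.136)
```

```text
t 8.3 [504.3 431.2 219.7] [ 3.108 -0.006  0.133] gap 63.9 F [ 0.1  1.  -2.7] 14.999646814540029
(450, 0, 220) [-0.111   0.42    0.0132] -0.0031
(408, -338, 220) [-0.1974  0.7493  0.0238] -0.0031
```

View pics/s2.png

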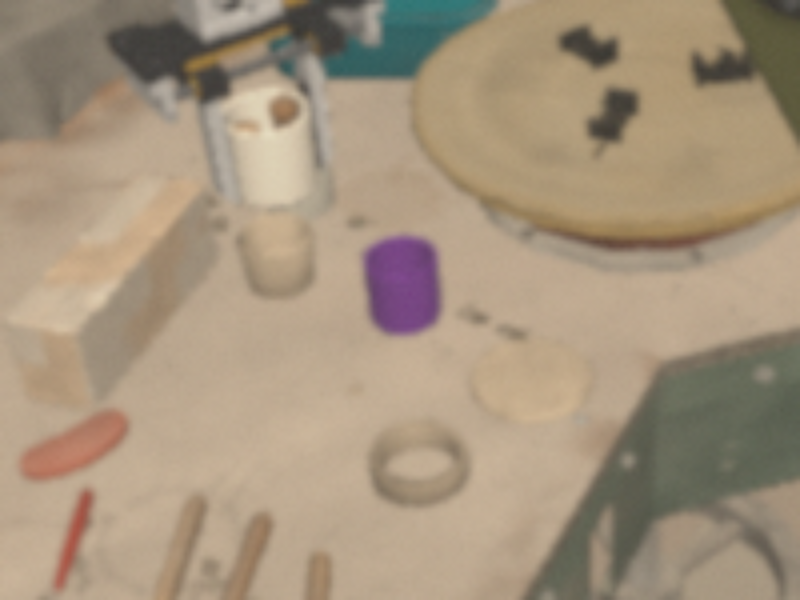

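The beaker is held upright between the fingers near (270,150) with both stamps inside, and the cup and ring are undisturbed. Next I'll carry it to the tub.

{"fn": "move_arm", "kwargs": {
  "moves": [
    [-0.01, 0.03, 0.001, 0],
    [-0.02, 0.075, 0.002, 0],
    [-0.033, 0.125, 0.004, 0],
    [-0.046, 0.173, 0.005, 0],
    [-0.059, 0.222, 0.007, 0],
    [-0.072, 0.27, 0.0085, 0],
    [-0.085, 0.318, 0.01, 0],
    [-0.098, 0.367, 0.0115, 0],
    [-0.111, 0.415, 0.013, 0],
    [-0.124, 0.463, 0.0145, 0],
    [-0.137, 0.511, 0.016, 0],
    [-0.148, 0.55, 0.0175, 0]
  ]
}}

```text
clock: 9.5
eef_pos: [429.1, -135.7, 218.3]
eef_rot: [3.109, -0.003, 0.132]
wrist_force: [1.6, -0.3, -2.3]
finger_gap: 64.3
finger_force: 15.0
```

{"fn": "move_arm", "kwargs": {
  "moves": [
    [-0.01, 0.04, 0.001, 0],
    [-0.021, 0.08, 0.0025, 0],
    [-0.032, 0.12, 0.004, 0],
    [-0.042, 0.16, 0.005, 0],
    [-0.05, 0.19, 0.006, 0],
    [-0.05, 0.19, 0.006, 0],
    [-0.05, 0.19, 0.006, 0]
  ]
}}

```text
clock: 10.2
eef_pos: [405.5, -328.5, 218.2]
eef_rot: [3.111, -0.004, 0.132]
wrist_force: [-0.0, 0.4, -2.0]
finger_gap: 64.3
finger_force: 15.0
```

Run:
```python
from h import *
go((408,-338,150),(408,-338,98),yaw=.136)
```

```text
t 10.2 [ 405.5 -328.5  218.2] [ 3.111 -0.004  0.132] gap 64.3 F [-0.   0.4 -2. ] 14.999730116687715
(408, -338, 150) [0.001  0.0076 0.0685] -0.0044
(408, -338, 98) [0.0008 0.0061 0.1205] -0.0044
```

{"fn": "move_arm", "kwargs": {
  "moves": [
    [0.001, 0.007, 0.03, 0],
    [0.001, 0.007, 0.07, 0],
    [0.001, 0.006, 0.1, 0],
    [0.001, 0.006, 0.117, 0],
    [0.001, 0.006, 0.12, 0],
    [0.001, 0.006, 0.12, 0]
  ]
}}

```text
clock: 10.8
eef_pos: [409.3, -337.6, 100.4]
eef_rot: [3.109, -0.005, 0.134]
wrist_force: [-1.0, 0.0, -2.1]
finger_gap: 64.0
finger_force: 15.0
```

{"fn": "move_arm", "kwargs": {
  "moves": [
    [0, 0, 0, 0],
    [0, 0, 0.002, 0],
    [0, 0, 0.004, 0],
    [0, 0, 0.006, 0],
    [0, 0, 0.009, 0],
    [0, 0, 0.012, 0],
    [0, 0, 0.015, 0]
  ],
  "squeeze": 5
}}

```text
clock: 11.5
eef_pos: [410.3, -339.6, 86.4]
eef_rot: [3.106, -0.008, 0.133]
wrist_force: [4.0, -1.0, 4.0]
finger_gap: 63.1
finger_force: 4.9
```

Run:
```python
from h import *
go((408,-338,80))
c=shot('scene');t=shot('top');w=shot('wrist')
a=cv2.resize(w['frame'],(480,300)); b=cv2.resize(t['frame'][170:270,420:530],(320,300))
cv2.imwrite('pics/p1.png',np.hstack([a,b]))
```

```text
t 11.5 [ 410.3 -339.6   86.4] [ 3.106 -0.008  0.133] gap 63.1 F [ 4. -1.  4.] 4.943386425056815
(408, -338, 80) [-0.0022 -0.0021  0.0063]
```

View pics/p1.png

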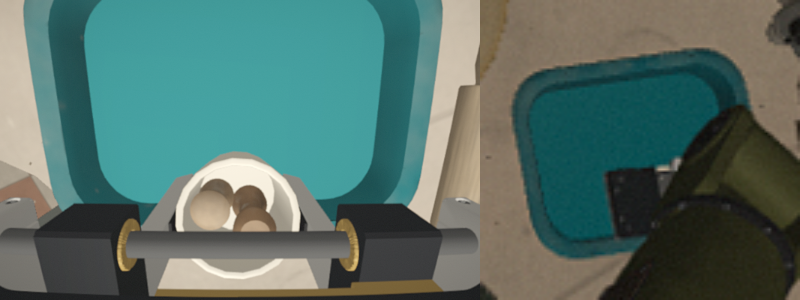

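The wrist view shows the beaker mouth at about (238,218), over the near rim of the tub, with both stamps still inside. The force shows the foot is now resting on the rim.

{"fn": "move_arm", "kwargs": {
  "moves": [
    [0, 0, 0.004, 0],
    [0, 0, 0.008, 0],
    [0, 0, 0.012, 0],
    [0, 0, 0.016, 0],
    [0, 0, 0.02, 0],
    [0, 0, 0.02, 0]
  ]
}}

```text
clock: 12.25
eef_pos: [409.7, -339.6, 65.1]
eef_rot: [3.108, -0.006, 0.133]
wrist_force: [3.9, -1.7, 0.6]
finger_gap: 61.3
finger_force: 4.9
```

Run:
```python
from h import *
go((408,-338,60))
w=shot('wrist'); cv2.imwrite('pics/p2.png',w['frame'])
```

```text
t 12.25 [ 409.7 -339.6   65.1] [ 3.108 -0.006  0.133] gap 61.3 F [ 3.9 -1.7  0.6] 4.931250392456832
(408, -338, 60) [-0.0015 -0.002   0.005 ]
```

View pics/p2.png

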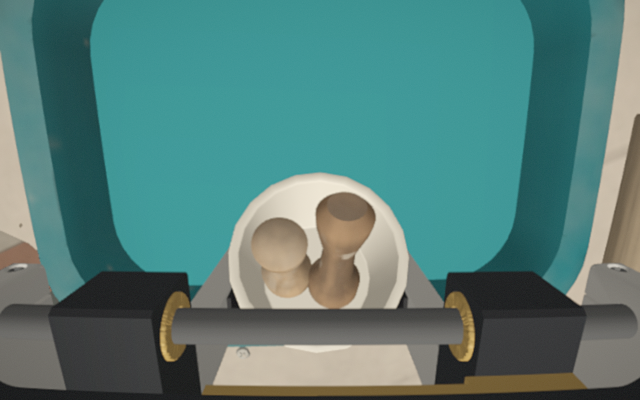

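The mouth has tipped towards the tub: rim top at (318,174), bottom at (318,350), with the stamps leaning to the far wall. I'll measure the tilt from depth.

```bash
cat >> h.py <<'E'
def rim(w):
    """beaker points seen by the wrist camera in the frame of the grip (u ahead, v, z)"""
    s=manip.read_state(); P=cloud(w); f=w['frame'].astype(int)
    m=(f.min(2)>95)&(f.max(2)-f.min(2)<60)&(P[...,2]>50)
    y=s['eef_rot'][2]; d=P[m]-s['eef_pos']; u=d[:,0]*np.cos(y)+d[:,1]*np.sin(y); v=-d[:,0]*np.sin(y)+d[:,1]*np.cos(y)
    k=(abs(v)<5)&(abs(u)<90)&(d[:,2]<110); q=np.c_[u,d[:,2]][k]
    return q[q[:,0].argsort()]
E
python3 - <<'E'
from h import *
w=shot('wrist'); q=rim(w)
print(len(q),q[::max(1,len(q)//40)].round(0).astype(int).tolist())
for p in [(318,175),(318,349),(230,255),(407,255)]: print(world(w,[p])[0].round()-manip.read_state()['eef_pos'].round())
E
```

```text
2132 [[-22, 28], [-20, 29], [-17, 36], [-11, 35], [-7, 40], [-6, 40], [-4, 41], [-3, 85], [-3, 85], [-2, 85], [-1, 16], [1, 13], [2, 44], [3, 27], [4, 45], [6, 47], [7, 10], [9, 10], [10, 8], [12, 7], [15, 7], [19, 13], [23, 62], [25, 64], [28, 64], [30, 66], [33, 62], [35, 37], [37, 59], [39, 42], [40, 44], [41, 46], [42, 47], [43, 60], [44, 50], [45, 51], [46, 52], [47, 53], [47, 52], [48, 51], [49, 51]]
[47.  8. 52.]
[-4.  2. 86.]
[17. 36. 68.]
[ 25. -26.  69.]
```

{"fn": "move_arm", "kwargs": {
  "moves": [
    [0, 0, 0.003, 0],
    [0, 0, 0.006, 0],
    [0, 0, 0.009, 0],
    [0, 0, 0.012, 0],
    [0, 0, 0.015, 0],
    [0, 0, 0.015, 0]
  ]
}}

```text
clock: 12.95
eef_pos: [409.4, -339.7, 49.9]
eef_rot: [3.109, -0.005, 0.133]
wrist_force: [1.3, 0.5, -1.9]
finger_gap: 61.3
finger_force: 5.0
```

Run:
```python
from h import *
go((408,-338,60))
w=shot('wrist'); cv2.imwrite('pics/p3.png',w['frame'])
```

```text
t 12.95 [ 409.4 -339.7   49.9] [ 3.109 -0.005  0.133] gap 61.3 F [ 1.3  0.5 -1.9] 4.989803053904325
(408, -338, 60) [-0.0011 -0.0016 -0.0102]
```

View pics/p3.png

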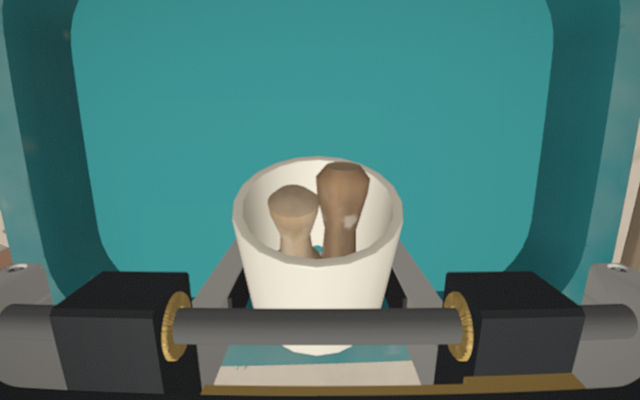

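The beaker has turned further: rim from (318,157) to (318,262), so its back wall is now visible, with the stamps leaning towards the mouth. I'll carry on with numbers.

```bash
cat >> h.py <<'E'
def rel(w,pix):
    s=manip.read_state(); y=s['eef_rot'][2]
    d=world(w,pix)-s['eef_pos']
    return np.c_[d[:,0]*np.cos(y)+d[:,1]*np.sin(y),-d[:,0]*np.sin(y)+d[:,1]*np.cos(y),d[:,2]].round(1)
E
python3 - <<'E'
from h import *
w=shot('wrist')
print(rel(w,[(318,160),(318,265),(236,213),(400,213),(318,285),(318,300),(318,348),(318,372)]))
E
```

```text
[[  51.3    0.5   29.5]
 [  25.3    2.4   83. ]
 [  35.8   31.2   60.3]
 [  35.9  -27.8   62.7]
 [  16.3    2.2   78.6]
 [   9.3    2.1   75.7]
 [ -22.4    1.5   58.7]
 [-125.2   -2.4  -49.1]]
```

{"fn": "move_arm", "kwargs": {
  "moves": [
    [0, 0, 0.003, 0],
    [0, 0, 0.006, 0],
    [0, 0, 0.009, 0],
    [0, 0, 0.012, 0],
    [0, 0, 0.012, 0]
  ]
}}

```text
clock: 13.55
eef_pos: [409.9, -340.4, 38.2]
eef_rot: [3.108, -0.006, 0.133]
wrist_force: [2.9, 0.7, -2.5]
finger_gap: 61.0
finger_force: 5.0
```

Run:
```python
from h import *
w=shot('wrist'); go((408,-338,60))
print(rel(w,[(318,v) for v in range(100,400,10)]).tolist())
```

```text
t 13.6 [ 409.9 -340.4   38.4] [ 3.108 -0.006  0.133] gap 61.2 F [ 2.7  0.9 -2.7] 4.9789846781641245
(408, -338, 60) [-0.0014 -0.0019 -0.0217] 
[[77.3, 0.0, 18.7], [72.9, -0.0, 18.3], [68.4, -0.0, 17.5], [63.9, -0.0, 18.4], [59.3, -0.1, 17.3], [54.7, -0.0, 18.2], [50.0, -0.0, 18.3], [47.1, 0.5, 31.7], [43.1, 0.6, 34.2], [38.5, 0.5, 32.8], [33.9, 0.5, 32.4], [28.5, 0.4, 29.3], [37.1, 2.0, 74.7], [33.4, 2.0, 73.7], [29.9, 2.0, 73.4], [26.3, 2.0, 73.4], [22.3, 1.9, 72.4], [17.8, 1.9, 70.5], [14.4, 1.9, 71.3], [9.6, 1.8, 69.4], [5.4, 1.8, 68.9], [27.2, 3.4, 112.1], [26.2, 3.5, 114.4], [25.1, 3.5, 116.6], [22.9, 3.6, 116.8], [-19.0, 1.6, 64.5], [-34.0, 1.1, 51.4], [-38.7, 1.2, 52.1], [-44.5, 1.1, 51.6], [17.5, 3.9, 125.2]]
```

{"fn": "move_arm", "kwargs": {
  "moves": [
    [-0.002, 0, 0, 0],
    [-0.004, 0, 0, 0],
    [-0.006, 0, 0, 0],
    [-0.008, 0, 0, 0],
    [-0.01, 0, 0, 0],
    [-0.01, 0, 0, 0]
  ]
}}

```text
clock: 14.2
eef_pos: [399.6, -341.9, 38.6]
eef_rot: [3.108, -0.006, 0.133]
wrist_force: [0.3, 0.7, -2.9]
finger_gap: 60.7
finger_force: 5.0
```

Run:
```python
from h import *
w=shot('wrist'); go((408,-338,60))
print(rel(w,[(318,v) for v in range(130,400,10)])[:,[0,2]].tolist())
```

```text
t 14.25 [ 399.6 -341.9   38.6] [ 3.108 -0.005  0.133] gap 61.0 F [-0.1  1.  -2.2] 4.999464168213308
(408, -338, 60) [ 0.0089 -0.002  -0.0214] 
[[63.9, 18.9], [59.3, 18.5], [54.6, 18.3], [50.0, 18.6], [46.9, 30.3], [43.1, 34.5], [38.6, 33.7], [33.6, 31.4], [28.7, 30.6], [37.1, 74.9], [33.7, 74.7], [30.1, 74.2], [25.9, 72.6], [22.2, 72.4], [18.2, 71.5], [13.7, 70.0], [9.9, 70.2], [5.3, 68.9], [27.3, 112.3], [26.2, 114.6], [24.3, 115.4], [22.3, 116.1], [-18.7, 65.1], [-33.9, 51.8], [-38.7, 52.4], [-44.8, 51.5], [17.1, 124.9]]
```

{"fn": "move_arm", "kwargs": {
  "moves": [
    [-0.002, 0, 0, 0],
    [-0.004, 0, 0, 0],
    [-0.006, 0, 0, 0],
    [-0.008, 0, 0, 0],
    [-0.01, 0, 0, 0],
    [-0.01, 0, 0, 0]
  ]
}}

```text
clock: 14.85
eef_pos: [389.7, -343.2, 38.6]
eef_rot: [3.108, -0.006, 0.133]
wrist_force: [1.8, -0.2, -1.1]
finger_gap: 60.7
finger_force: 5.0
```

Run:
```python
from h import *
w=shot('wrist'); go((408,-338,60))
print(rel(w,[(318,v) for v in range(150,400,10)])[:,[0,2]].tolist())
```

```text
t 14.9 [ 389.7 -343.2   38.5] [ 3.108 -0.005  0.133] gap 60.8 F [ 1.6 -0.2 -1.1] 4.99414591002278
(408, -338, 60) [ 0.0189 -0.002  -0.0214] 
[[54.7, 18.9], [50.1, 19.8], [47.0, 31.4], [43.3, 35.2], [38.2, 31.6], [33.6, 31.3], [28.6, 29.9], [36.8, 74.1], [33.5, 74.2], [29.8, 73.4], [26.4, 73.7], [22.2, 72.1], [17.9, 70.9], [13.8, 70.2], [9.8, 70.1], [5.6, 69.4], [26.6, 111.2], [26.1, 114.4], [24.7, 116.1], [22.1, 115.9], [-17.6, 66.5], [-34.3, 51.3], [-38.3, 52.8], [-44.6, 51.8], [17.8, 125.6]]
```

{"fn": "move_arm", "kwargs": {
  "moves": [
    [0.01, 0, 0, 0],
    [0.02, 0, 0, 0],
    [0.02, 0, 0, 0],
    [0.07, 0, 0, 0],
    [0.07, 0, 0, 0],
    [0.06, 0, 0, 0],
    [0.045, 0, 0, 0],
    [0.03, 0, 0, 0],
    [0.08, 0, 0, 0],
    [0.08, 0, 0, 0],
    [0.08, 0, 0, 0]
  ],
  "squeeze": 12
}}

```text
clock: 16.0
eef_pos: [468.6, -332.5, 38.7]
eef_rot: [3.108, -0.005, 0.133]
wrist_force: [0.1, -0.1, -2.1]
finger_gap: 60.9
finger_force: 12.0
```

Run:
```python
from h import *
w=shot('wrist'); go((408,-338,60))
print(rel(w,[(318,v) for v in range(130,400,12)])[:,[0,2]].tolist())
for u in (290,305,345): print(u,rel(w,[(u,v) for v in range(130,240,10)])[:,[0,2]].tolist())
```

```text
t 16.05 [ 468.2 -332.5   38.7] [ 3.109 -0.005  0.133] gap 60.5 F [-0.6  0.4 -2.5] 11.998566642869264
(408, -338, 60) [-0.0603 -0.0019 -0.0216] 
[[64.2, 17.6], [58.7, 17.5], [54.5, 32.3], [49.4, 33.0], [44.2, 33.3], [38.2, 29.8], [29.8, 17.8], [23.8, 17.9], [35.3, 74.3], [30.9, 73.5], [68.6, 180.3], [22.0, 72.5], [17.3, 71.9], [12.1, 70.6], [6.9, 69.7], [27.4, 111.8], [26.2, 114.6], [24.2, 116.1], [-16.3, 65.3], [-58.8, 18.3], [-67.2, 17.7], [-75.4, 17.7], [18.1, 126.5]]
290 [[64.3, 19.0], [59.7, 18.5], [55.0, 17.3], [50.4, 18.6], [47.8, 33.5], [44.3, 38.6], [40.1, 39.0], [35.4, 37.1], [30.2, 34.2], [36.9, 72.5], [33.7, 73.2]]
305 [[64.3, 18.7], [59.6, 17.9], [55.1, 19.0], [50.2, 16.9], [47.9, 34.2], [44.0, 37.1], [40.0, 38.4], [35.4, 37.2], [30.2, 34.2], [37.7, 75.6], [33.6, 73.2]]
345 [[64.2, 17.2], [59.7, 18.6], [56.7, 38.8], [52.7, 39.6], [48.6, 40.1], [44.3, 39.5], [39.9, 38.5], [35.3, 37.2], [30.6, 36.6], [36.9, 73.0], [33.3, 72.5]]
```

{"fn": "move_arm", "kwargs": {
  "moves": [
    [0, 0, 0, 0],
    [0, 0, 0, 0],
    [0, 0, -0.02, 0],
    [0, 0, -0.04, 0],
    [0, 0, -0.04, 0]
  ],
  "squeeze": 3
}}

```text
clock: 16.55
eef_pos: [469.6, -332.1, 81.4]
eef_rot: [3.105, -0.009, 0.133]
wrist_force: [-0.2, 0.5, -2.4]
finger_gap: 61.0
finger_force: 3.0
```

Run:
```python
from h import *
w=shot('wrist'); go((408,-338,60))
print(rel(w,[(318,v) for v in range(130,400,12)])[:,[0,2]].tolist())
for u in (290,345): print(u,rel(w,[(u,v) for v in range(130,240,10)])[:,[0,2]].tolist())
```

```text
t 16.6 [ 469.1 -331.7   79.8] [ 3.106 -0.007  0.133] gap 61.2 F [-0.1  0.1 -2.4] 2.999823357677087
(408, -338, 60) [-0.0615 -0.0025  0.0192] 
[[63.2, -23.0], [56.3, -23.2], [54.3, 32.6], [49.1, 33.3], [43.9, 33.5], [38.4, 32.6], [28.8, 15.3], [38.5, 73.8], [34.9, 75.3], [30.4, 74.3], [26.4, 74.9], [21.1, 72.7], [16.3, 71.9], [11.6, 71.7], [6.8, 71.5], [27.0, 113.5], [25.9, 116.6], [23.4, 117.2], [-15.9, 67.7], [-92.2, -23.1], [-102.1, -23.0], [-107.3, -17.2], [17.5, 128.0]]
290 [[63.3, -23.5], [57.4, -24.0], [51.7, -22.6], [45.8, -22.2], [47.6, 34.4], [44.2, 39.8], [40.0, 40.6], [35.1, 37.9], [30.4, 36.8], [68.0, 182.2], [33.2, 73.9]]
345 [[63.2, -23.9], [57.4, -23.6], [56.5, 38.4], [52.7, 42.0], [48.5, 41.7], [44.1, 40.3], [39.8, 40.1], [34.9, 37.9], [30.3, 37.6], [36.5, 74.4], [33.2, 74.7]]
```

{"fn": "move_arm", "kwargs": {
  "moves": [
    [-0.03, 0, 0, 0],
    [-0.045, 0, 0, 0],
    [-0.045, 0, 0, 0],
    [-0.01, 0, 0.035, 0],
    [-0.01, 0, 0.035, 0],
    [-0.03, 0, 0.015, 0],
    [-0.045, 0, 0, 0],
    [-0.01, 0, 0.035, 0],
    [-0.01, 0, 0.035, 0],
    [-0.03, 0, 0.015, 0],
    [-0.045, 0, 0, 0],
    [-0.01, 0, 0.035, 0]
  ],
  "squeeze": 3.5
}}

```text
clock: 17.8
eef_pos: [459.8, -337.2, 51.3]
eef_rot: [3.099, -0.014, 0.13]
wrist_force: [1.3, -1.6, -2.1]
finger_gap: 60.8
finger_force: 3.5
```

Run:
```python
from h import *
w=shot('wrist'); go((408,-338,60))
print(rel(w,[(318,v) for v in range(130,400,12)])[:,[0,2]].tolist())
for u in (290,345): print(u,rel(w,[(u,v) for v in range(90,240,10)])[:,[0,2]].tolist())
```

```text
t 17.85 [ 462.  -333.1   40.2] [ 3.109 -0.006  0.132] gap 61.0 F [ 2.   4.2 -7.6] 3.496961930359248
(408, -338, 60) [-0.0541 -0.0016 -0.0202] 
[[60.8, 16.3], [54.7, 15.4], [48.8, 17.0], [47.5, 56.5], [43.2, 59.4], [38.5, 59.7], [33.7, 60.1], [29.0, 60.8], [25.0, 64.0], [19.9, 63.6], [15.8, 65.8], [11.2, 66.8], [6.7, 68.2], [2.0, 69.1], [-2.8, 69.7], [23.4, 123.1], [23.2, 127.6], [19.7, 126.8], [-63.2, 16.6], [-72.0, 16.0], [-80.1, 16.4], [-89.3, 15.9], [14.5, 138.3]]
290 [[77.0, 49.8], [73.4, 46.4], [70.6, 14.8], [65.7, 17.0], [60.8, 16.4], [55.9, 17.3], [51.0, 18.0], [45.8, 16.3], [45.8, 54.8], [42.1, 57.1], [38.0, 56.7], [34.1, 57.7], [30.0, 57.7], [26.7, 60.7], [22.5, 60.8]]
345 [[77.0, 50.1], [73.4, 47.0], [70.5, 16.3], [65.7, 16.8], [60.7, 17.4], [55.7, 15.8], [50.8, 17.5], [45.9, 19.2], [45.9, 57.3], [41.7, 56.0], [38.0, 57.8], [34.2, 59.4], [30.4, 60.3], [26.6, 61.6], [22.3, 61.1]]
```

{"fn": "move_arm", "kwargs": {
  "moves": [
    [-0.015, 0, -0.015, 0],
    [-0.035, 0, -0.035, 0],
    [-0.035, 0, -0.035, 0],
    [0, 0, 0, 0],
    [0, 0, 0, 0],
    [-0.02, 0, -0.03, 0],
    [-0.03, 0, -0.06, 0],
    [-0.03, 0, -0.09, 0],
    [-0.03, 0, -0.09, 0],
    [-0.03, 0, -0.09, 0]
  ],
  "squeeze": 3.5
}}

```text
clock: 18.85
eef_pos: [428.8, -334.7, 133.9]
eef_rot: [3.107, -0.007, 0.133]
wrist_force: [-0.6, 0.4, -2.1]
finger_gap: 61.1
finger_force: 3.5
```

Run:
```python
from h import *
w=shot('wrist'); go((408,-338,60)); t=shot('top');s=shot('scene')
print(rel(w,[(318,v) for v in range(130,400,12)])[:,[0,2]].tolist())
cv2.imwrite('pics/p4.png',np.hstack([cv2.resize(w['frame'],(480,300)),cv2.resize(t['frame'][170:270,420:530],(320,300))]))
```

```text
t 18.9 [ 428.5 -334.4  133. ] [ 3.109 -0.005  0.133] gap 61.5 F [-0.1 -0.3 -1.8] 3.497699340514373
(408, -338, 60) [-0.0212 -0.0016  0.0729] 
[[61.8, -75.4], [53.0, -75.7], [44.2, -75.2], [35.2, -75.4], [46.9, 51.7], [42.6, 53.7], [38.5, 56.1], [34.0, 56.8], [30.1, 59.6], [25.7, 60.6], [21.8, 62.8], [17.8, 64.5], [13.6, 65.9], [10.1, 68.4], [5.9, 69.5], [27.3, 113.5], [26.1, 116.3], [24.2, 117.9], [-162.6, -131.9], [-177.6, -131.9], [-193.2, -132.2], [-207.1, -130.0], [18.0, 128.0]]
```

View pics/p4.png

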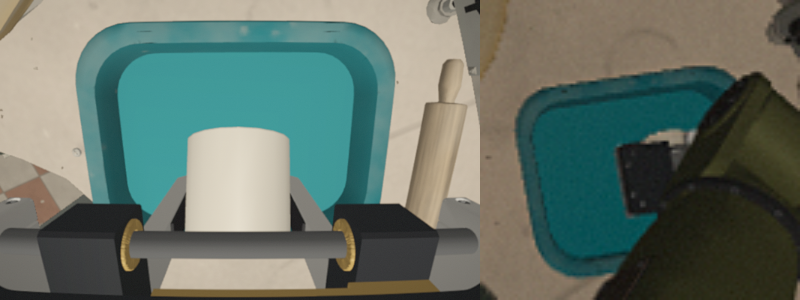

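The view shows the beaker tipped past horizontal at (238,180), mouth down to the far side, with no stamp visible in the opaque water. In the right half the tub looks a few pixels nearer the robot than before, so I'll measure its shift and check by weight that the beaker is empty.

```bash
cat >> h.py <<'E'
def tub(P=None):
    P=cloud(shot('top')).reshape(-1,3) if P is None else P.reshape(-1,3)
    a=.1368; u=np.array([np.cos(a),np.sin(a)]); v=np.array([-u[1],u[0]])
    d=P[:,:2]-[468.1,-329.9]; U=d@u; V=d@v; r=(P[:,2]>80)&(P[:,2]<97)
    e=lambda A,B,k0,s:[round(float(np.percentile((s*A)[r&(abs(B-k)<6)&(s*A>80)&(s*A<165)],97))*s,1) if (r&(abs(B-k)<6)&(s*A>80)&(s*A<165)).sum()>4 else None for k in k0]
    print('far U',e(U,V,(-80,-40,0,40,80),1),'near U',e(U,V,(-80,-40,0,40,80),-1),'left V',e(V,U,(-60,-30,0,30,60),1),'right V',e(V,U,(-60,-30,0,30,60),-1))
E
python3 - <<'E'
from h import *
tub()
F=[]
for i in range(12): shot('top'); F.append(manip.read_state()['wrist_force'][2])
print(np.mean(F),np.std(F))
E
```

```text
far U [86.6, 83.8, 85.1, 84.5, None] near U [None, None, None, -109.8, -124.6] left V [137.6, 138.5, 139.4, 139.8, 132.0] right V [None, None, None, None, -123.5]
-1.8804093509178212 0.4629107474859073
```

{"fn": "move_arm", "kwargs": {
  "moves": [
    [-0.01, 0, 0.01, 0],
    [-0.02, 0, 0.01, 0],
    [0.005, 0, 0.05, 0],
    [0.005, 0, 0.05, 0],
    [-0.01, 0, 0.03, 0],
    [-0.02, 0, 0.01, 0],
    [0.005, 0, 0.05, 0],
    [0.005, 0, 0.05, 0],
    [-0.01, 0, 0.03, 0],
    [-0.02, 0, 0.01, 0],
    [0.005, 0, 0.05, 0],
    [0.005, 0, 0.05, 0]
  ],
  "squeeze": 4
}}

```text
clock: 20.85
eef_pos: [433.3, -334.7, 81.3]
eef_rot: [3.111, -0.003, 0.133]
wrist_force: [-0.3, 0.5, -1.7]
finger_gap: 61.2
finger_force: 4.0
```

{"fn": "move_arm", "kwargs": {
  "moves": [
    [0, 0, -0.02, 0],
    [0, 0, -0.05, 0],
    [0, 0, -0.09, 0],
    [0, 0, -0.13, 0],
    [0, 0, -0.15, 0],
    [0, 0, -0.15, 0],
    [0, 0, -0.15, 0]
  ],
  "squeeze": 12
}}

```text
clock: 21.55
eef_pos: [431.8, -330.8, 233.6]
eef_rot: [3.108, -0.006, 0.133]
wrist_force: [0.3, 0.6, -2.2]
finger_gap: 61.1
finger_force: 12.0
```

Run:
```python
from h import *
go((420,-100,230),(505,440,230))
w=shot('wrist')
print(rel(w,[(318,v) for v in range(150,300,12)])[:,[0,2]].tolist())
F=[]
for i in range(10): shot('top'); F.append(manip.read_state()['wrist_force'][2])
print(np.mean(F),np.std(F))
```

```text
t 21.55 [ 431.8 -330.8  233.6] [ 3.108 -0.006  0.133] gap 61.1 F [ 0.3  0.6 -2.2] 11.984998356117629
(420, -100, 230) [ 0.0188 -0.2303 -0.004 ] 
(505, 440, 230) [ 0.1745 -0.754  -0.0207] 
[[38.5, -175.4], [26.1, -175.0], [48.3, 51.6], [43.7, 52.1], [39.4, 54.0], [35.2, 56.1], [31.0, 57.9], [26.9, 59.6], [23.0, 61.8], [19.0, 63.8], [14.4, 64.1], [10.5, 66.0], [6.3, 67.3]]
-1.5687106200590115 0.28551846309521106
```

{"fn": "move_arm", "kwargs": {
  "moves": [
    [0.008, -0.035, -0.001, 0],
    [0.019, -0.083, -0.002, 0],
    [0.03, -0.131, -0.0035, 0],
    [0.042, -0.18, -0.005, 0],
    [0.053, -0.228, -0.006, 0],
    [0.064, -0.277, -0.0075, 0],
    [0.075, -0.325, -0.009, 0],
    [0.086, -0.373, -0.01, 0],
    [0.098, -0.422, -0.0115, 0],
    [0.109, -0.47, -0.013, 0],
    [0.12, -0.518, -0.0145, 0],
    [0.131, -0.566, -0.0155, 0]
  ]
}}

```text
clock: 23.3
eef_pos: [487.3, 250.0, 231.1]
eef_rot: [3.108, -0.006, 0.133]
wrist_force: [0.7, -0.7, -1.3]
finger_gap: 61.0
finger_force: 12.0
```

{"fn": "move_arm", "kwargs": {
  "moves": [
    [0.011, -0.048, -0.001, 0],
    [0.022, -0.096, -0.002, 0],
    [0.033, -0.144, -0.004, 0],
    [0.043, -0.188, -0.005, 0],
    [0.043, -0.188, 0.03, 0],
    [0.043, -0.188, 0.075, 0],
    [0.043, -0.188, 0.12, 0],
    [0.043, -0.188, 0.16, 0],
    [0.043, -0.188, 0.16, 0]
  ]
}}

```text
clock: 24.2
eef_pos: [504.6, 432.5, 59.0]
eef_rot: [3.103, 0.003, 0.133]
wrist_force: [-0.2, 0.0, -2.1]
finger_gap: 61.3
finger_force: 12.0
```

Run:
```python
from h import *
go((505,440,40),(505,440,8))
w=shot('wrist')
print(rel(w,[(318,v) for v in range(150,300,12)])[:,[0,2]].tolist()); P=cloud(shot('top')); np.save('top.npy',P); tub(P)
```

```text
t 24.2 [504.6 432.5  59. ] [3.103e+00 3.000e-03 1.330e-01] gap 61.3 F [-0.2  0.  -2.1] 11.985450804015017
(505, 440, 40) [ 0.0014 -0.0081  0.0187] 
(505, 440, 8) [ 0.0015 -0.0093  0.0507] 
[[46.1, -63.2], [37.9, -62.5], [46.9, 45.1], [42.5, 46.7], [38.0, 47.9], [67.9, 175.6], [30.0, 53.0], [25.1, 52.4], [21.8, 56.5], [17.9, 58.5], [13.7, 59.8], [9.4, 60.8], [5.5, 62.7]]
far U [86.3, 84.4, 85.5, 84.7, 84.8] near U [-123.4, -124.2, -123.8, -123.6, -124.6] left V [138.4, 138.2, 138.8, 139.3, 132.4] right V [-137.1, -138.0, -137.0, -138.6, -133.8]
```

{"fn": "move_arm", "kwargs": {
  "moves": [
    [0, -0.004, 0.025, 0],
    [0, -0.004, 0.04, 0],
    [0, -0.004, 0.043, 0],
    [0, -0.004, 0.046, 0],
    [0, -0.004, 0.049, 0],
    [0, -0.004, 0.052, 0],
    [0, -0.004, 0.055, 0],
    [0, -0.004, 0.056, 0],
    [0, -0.004, 0.056, 0]
  ],
  "squeeze": 4
}}

```text
clock: 25.2
eef_pos: [507.0, 436.8, 9.3]
eef_rot: [3.108, -0.006, 0.133]
wrist_force: [-1.6, 0.1, 1.8]
finger_gap: 61.3
finger_force: 4.0
```

Run:
```python
from h import *
go((505,440,40),(505,440,3))
w=shot('wrist')
print(rel(w,[(318,v) for v in range(150,360,12)])[:,[0,2]].tolist())
```

```text
t 25.2 [507.  436.8   9.3] [ 3.108 -0.006  0.133] gap 61.3 F [-1.6  0.1  1.8] 4.010772911715321
(505, 440, 40) [-0.0014 -0.0024 -0.0308] 
(505, 440, 3) [-0.0016 -0.0037  0.0061] 
[[52.3, -9.3], [45.9, -8.0], [39.2, -8.3], [43.9, 52.6], [39.3, 52.8], [35.3, 55.7], [30.9, 56.6], [26.4, 57.6], [22.6, 60.0], [18.6, 62.1], [14.9, 64.5], [10.8, 65.9], [6.5, 66.8], [1.9, 67.4], [26.7, 114.8], [24.1, 115.3], [21.7, 116.1], [-76.6, -7.9]]
```

{"fn": "move_arm", "kwargs": {
  "moves": [
    [0, 0, 0.003, 0],
    [-0.004, 0, 0.006, 0],
    [-0.008, 0, 0.006, 0],
    [-0.014, 0, 0.006, 0],
    [-0.02, 0, 0.006, 0],
    [-0.02, 0, 0.006, 0]
  ]
}}

```text
clock: 25.85
eef_pos: [486.4, 433.8, 2.8]
eef_rot: [3.108, -0.006, 0.133]
wrist_force: [0.4, 0.9, -0.9]
finger_gap: 61.0
finger_force: 4.0
```

Run:
```python
from h import *
go((505,440,40),(505,440,3))
w=shot('wrist')
print(rel(w,[(318,v) for v in range(150,360,12)])[:,[0,2]].tolist())
```

```text
t 25.85 [486.4 433.8   2.8] [ 3.108 -0.006  0.133] gap 61.0 F [ 0.4  0.9 -0.9] 3.9994112262502313
(505, 440, 40) [ 0.0195 -0.0024 -0.0372] 
(505, 440, 3) [ 0.0192 -0.0037 -0.0002] 
[[52.4, -2.7], [46.2, -1.7], [39.7, -2.2], [34.2, 3.3], [27.8, 3.9], [37.0, 63.5], [32.3, 62.6], [28.4, 64.4], [23.9, 64.5], [19.4, 64.7], [14.8, 64.9], [9.5, 63.9], [5.4, 65.4], [0.0, 64.8], [25.6, 113.5], [23.5, 114.9], [20.9, 115.5], [-19.7, 66.6]]
```

{"fn": "move_arm", "kwargs": {
  "moves": [
    [0, 0, 0, 0],
    [0, 0, 0, 0],
    [0, 0, 0, 0],
    [0, 0, 0, 0],
    [0.008, 0, 0, 0],
    [0.016, 0, 0, 0],
    [0.024, 0, 0, 0],
    [0.026, 0, 0, 0],
    [0.026, 0, 0, 0]
  ],
  "jaw": 0.08
}}

```text
clock: 26.8
eef_pos: [513.4, 437.1, 2.7]
eef_rot: [3.108, -0.006, 0.132]
wrist_force: [0.5, 0.2, -0.2]
finger_gap: 80.0
finger_force: 0.0
```

Run:
```python
from h import *
go((505,440,40),(505,440,3))
w=shot('wrist'); P=cloud(w); M=P[(P[...,2]>25)&(P[...,2]<75)]
print(rel(w,[(318,v) for v in range(150,390,12)])[:,[0,2]].tolist())
s=manip.read_state();y=s['eef_rot'][2];d=M-s['eef_pos'];u=d[:,0]*np.cos(y)+d[:,1]*np.sin(y);v=-d[:,0]*np.sin(y)+d[:,1]*np.cos(y)
for k in range(-45,40,8):
    m=(abs(u-k)<3)&(abs(v)<45); 
    if m.any(): print(k,v[m].min().round(),v[m].max().round(),d[m,2].max().round())
```

```text
t 26.8 [513.4 437.1   2.7] [ 3.108 -0.006  0.132] gap 80.0 F [ 0.5  0.2 -0.2] 0.0
(505, 440, 40) [-0.0077 -0.0028 -0.0375] 
(505, 440, 3) [-0.0079 -0.004  -0.0005] 
[[53.3, -1.7], [46.9, -1.8], [40.5, -1.8], [33.9, -2.2], [27.4, -1.5], [20.3, -2.9], [13.7, -1.8], [7.9, 1.8], [1.1, 2.3], [-5.9, 2.6], [-12.7, 3.5], [8.1, 59.8], [3.5, 60.7], [-1.9, 60.2], [26.7, 114.2], [25.0, 116.1], [21.2, 114.9], [-24.7, 59.3], [-30.9, 58.9], [-36.7, 59.1]]
-45 -19.0 40.0 57.0
-37 -20.0 40.0 61.0
-29 -16.0 38.0 61.0
-21 -8.0 27.0 61.0
-13 -22.0 44.0 72.0
-5 -40.0 42.0 62.0
3 -40.0 44.0 72.0
11 -45.0 45.0 72.0
```

{"fn": "move_arm", "kwargs": {
  "moves": [
    [0, 0, 0, 0],
    [0, 0, 0, 0],
    [0, 0, 0, 0],
    [0, 0, 0, 0],
    [0, 0, -0.02, 0],
    [0, 0, -0.05, 0],
    [0, 0, -0.1, 0],
    [0, 0, -0.1, 0]
  ],
  "jaw": 0.05,
  "squeeze": 4
}}

```text
clock: 27.65
eef_pos: [514.0, 442.3, 110.1]
eef_rot: [3.113, -0.015, 0.133]
wrist_force: [0.4, 0.5, -1.2]
finger_gap: 61.9
finger_force: 4.0
```

Run:
```python
from h import *
go((505,440,140))
w=shot('wrist')
print(rel(w,[(318,v) for v in range(150,390,10)])[:,[0,2]].tolist())
```

```text
t 27.65 [514.  442.3 110.1] [ 3.113 -0.015  0.133] gap 61.9 F [ 0.4  0.5 -1.2] 3.9999921584967524
(505, 440, 140) [-0.0088  0.0019 -0.03  ] 
[[46.1, -106.5], [37.7, -106.3], [43.4, 1.8], [39.3, 10.2], [35.5, 17.7], [31.8, 23.8], [28.5, 30.1], [25.3, 36.2], [22.5, 41.9], [19.7, 47.4], [-10.7, -20.9], [-14.0, -12.3], [-18.4, -7.3], [-22.1, -1.5], [-25.3, 4.9], [-29.0, 9.8], [27.2, 116.1], [25.7, 117.8], [24.6, 119.9], [21.5, 119.0], [-146.9, -105.6], [-157.3, -104.2], [-169.7, -105.1], [-182.5, -106.1]]
```

{"fn": "move_arm", "kwargs": {
  "moves": [
    [0, 0, -0.03, 0],
    [0, 0, 0, 0],
    [0, 0, -0.03, 0],
    [0, 0, 0, 0],
    [0, 0, -0.03, 0],
    [0, 0, 0, 0],
    [0, 0, 0, 0]
  ],
  "squeeze": 3.2
}}

```text
clock: 28.4
eef_pos: [510.3, 439.0, 98.1]
eef_rot: [3.104, 0.0, 0.133]
wrist_force: [-0.4, -0.3, -3.1]
finger_gap: 62.3
finger_force: 3.2
```

Run:
```python
from h import *
go((447,261.3,140))
w=shot('wrist')
print(rel(w,[(318,v) for v in range(150,390,10)])[:,[0,2]].tolist())
```

```text
t 28.4 [510.3 439.   98.1] [3.104 0.    0.133] gap 62.3 F [-0.4 -0.3 -3.1] 3.199887018708978
(447, 261.3, 140) [-0.0863  0.1692 -0.0356] 
[[44.1, -98.0], [35.9, -99.2], [27.8, -99.2], [19.6, -98.9], [27.1, -22.6], [25.0, -5.5], [23.2, 9.1], [21.8, 22.3], [-3.0, -37.3], [-9.9, -37.2], [-17.7, -38.8], [-25.2, -39.4], [-29.7, -33.1], [-31.5, -22.0], [-33.9, -13.2], [-34.7, -2.5], [27.4, 110.3], [26.8, 113.3], [25.1, 114.5], [22.6, 114.5], [-125.6, -76.6], [-153.8, -98.8], [-165.1, -98.7], [-176.3, -98.1]]
```

{"fn": "move_arm", "kwargs": {
  "moves": [
    [-0.01, 0.02, -0.01, 0],
    [-0.03, 0.06, -0.01, 0],
    [-0.05, 0.1, -0.01, 0],
    [-0.07, 0.14, -0.01, 0],
    [-0.08, 0.168, -0.007, 0],
    [-0.08, 0.168, -0.003, 0],
    [-0.08, 0.168, -0.003, 0],
    [-0.08, 0.168, -0.003, 0]
  ],
  "squeeze": 10
}}

```text
clock: 29.25
eef_pos: [455.1, 264.3, 111.1]
eef_rot: [3.108, -0.006, 0.133]
wrist_force: [-0.0, -0.0, -3.2]
finger_gap: 61.8
finger_force: 10.0
```

Run:
```python
from h import *
go((453,262,52))
w=shot('wrist')
print(rel(w,[(318,v) for v in range(170,290,6)])[:,[0,2]].tolist())
P=cloud(w); s=manip.read_state()['eef_pos']
m=(P[...,2]>s[2]+5)&(P[...,2]<s[2]+30)&(abs(P[...,0]-s[0]+5)<45)&(abs(P[...,1]-s[1])<28); f=w['frame'].astype(int); m&=(f.min(2)>90)
print(cv2.minEnclosingCircle(P[m][:,:2].astype(np.float32)), np.percentile(P[m][:,2]-s[2],[2,50,98]))
print(world(w,[(318,250)]))
cv2.imwrite('pics/p5.png',w['frame'])
```

```text
t 29.25 [455.1 264.3 111.1] [ 3.108 -0.006  0.133] gap 61.8 F [-0.  -0.  -3.2] 9.999766951077618
(453, 262, 52) [-0.0027 -0.      0.0591] 
[[28.2, -102.5], [23.3, -101.6], [68.1, 180.4], [28.1, -24.5], [26.8, -13.3], [25.5, -3.4], [24.9, 7.7], [23.3, 13.9], [22.8, 23.0], [20.5, 25.2], [-1.8, -34.2], [-6.4, -35.5], [-11.4, -37.6], [-15.1, -35.9], [-19.7, -36.8], [-25.1, -39.3], [-29.0, -37.9], [-29.6, -29.5], [-30.9, -23.3], [-32.1, -17.2]]
((447.7210388183594, 264.3228759765625), 32.45922088623047) [ 5.44886342 18.16974728 25.73538557]
[[438.54579957 259.95704857  74.04650051]]
```

View pics/p5.png

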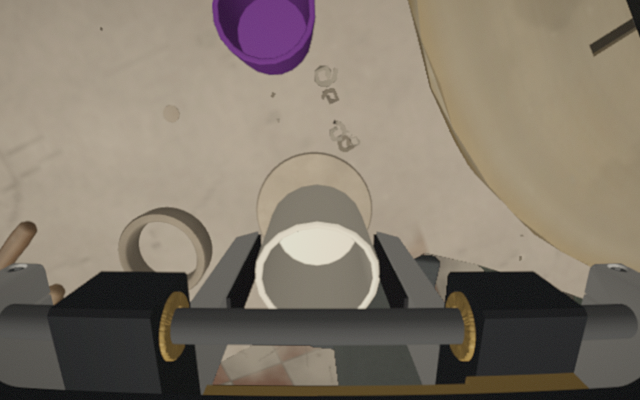

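The wrist view shows the empty beaker, rim centre (318,265), held over the tile, whose disc is visible around (314,205). I'll lower it gently.

{"fn": "move_arm", "kwargs": {
  "moves": [
    [-0.002, 0, 0.02, 0],
    [-0.004, 0, 0.04, 0],
    [-0.004, 0, 0.048, 0],
    [-0.004, 0, 0.052, 0],
    [-0.004, 0, 0.055, 0],
    [-0.004, 0, 0.055, 0]
  ],
  "squeeze": 5
}}

```text
clock: 29.9
eef_pos: [451.7, 261.5, 56.3]
eef_rot: [3.108, -0.006, 0.133]
wrist_force: [-0.4, 0.4, -1.5]
finger_gap: 62.1
finger_force: 5.0
```

{"fn": "move_arm", "kwargs": {
  "moves": [
    [0, 0, 0.001, 0],
    [0, 0, 0.002, 0],
    [0, 0, 0.003, 0],
    [0, 0, 0.004, 0],
    [0, 0, 0.005, 0],
    [0, 0, 0.006, 0]
  ],
  "squeeze": 4
}}

```text
clock: 30.5
eef_pos: [452.4, 261.2, 50.8]
eef_rot: [3.108, -0.008, 0.133]
wrist_force: [3.1, -0.6, 5.3]
finger_gap: 62.2
finger_force: 4.0
```

Run:
```python
from h import *
go((453,262,52))
w=shot('wrist')
print(rel(w,[(318,v) for v in range(170,290,8)])[:,[0,2]].tolist())
```

```text
t 30.5 [452.4 261.2  50.8] [ 3.108 -0.008  0.133] gap 62.2 F [ 3.1 -0.6  5.3] 4.000912009505555
(453, 262, 52) [ 0.0007 -0.0006 -0.0012] 
[[36.9, -41.1], [31.8, -40.5], [28.6, -28.9], [27.5, -10.4], [25.9, 3.0], [24.9, 15.8], [23.7, 26.1], [1.2, -33.8], [-4.5, -34.2], [-10.2, -34.5], [-16.0, -35.1], [-21.7, -34.9], [-28.0, -36.0], [-29.9, -27.4], [-30.8, -17.7]]
```

{"fn": "move_arm", "kwargs": {
  "moves": [
    [0, 0, 0, 0],
    [0, 0, 0.001, 0],
    [0, 0, 0.002, 0],
    [0, 0, 0.003, 0],
    [0, 0, 0.003, 0]
  ],
  "squeeze": 3
}}

```text
clock: 31.05
eef_pos: [451.5, 260.8, 46.9]
eef_rot: [3.108, -0.006, 0.133]
wrist_force: [1.3, -1.4, 1.6]
finger_gap: 62.0
finger_force: 3.0
```

Run:
```python
from h import *
go((453,262,52))
w=shot('wrist')
print(rel(w,[(318,v) for v in range(170,290,8)])[:,[0,2]].tolist())
```

```text
t 31.05 [451.5 260.8  46.9] [ 3.108 -0.006  0.133] gap 62.0 F [ 1.3 -1.4  1.6] 2.999968088370224
(453, 262, 52) [ 0.0017 -0.0008 -0.0052] 
[[37.3, -37.7], [32.0, -38.3], [29.6, -23.5], [28.8, -4.1], [28.2, 12.3], [27.7, 26.5], [23.9, 26.5], [2.5, -29.2], [-3.5, -30.9], [-8.7, -30.1], [-14.6, -31.0], [-20.1, -30.9], [-26.7, -32.8], [-28.8, -24.8], [-28.9, -13.7]]
```

{"fn": "move_arm", "kwargs": {
  "moves": [
    [0, 0, 0.001, 0],
    [0, 0, 0.002, 0],
    [0, 0, 0.002, 0]
  ],
  "squeeze": 3
}}

```text
clock: 31.4
eef_pos: [451.5, 260.8, 44.9]
eef_rot: [3.108, -0.006, 0.133]
wrist_force: [0.7, -0.9, 2.6]
finger_gap: 62.2
finger_force: 3.0
```

{"fn": "move_arm", "kwargs": {
  "moves": [
    [0, 0, 0, 0],
    [0, 0, 0, 0],
    [0, 0, 0, 0],
    [0, 0, 0, 0],
    [0, 0, -0.01, 0],
    [0, 0, -0.04, 0],
    [0, 0, -0.09, 0],
    [0, 0, -0.14, 0],
    [0, 0, -0.17, 0],
    [0, 0, -0.17, 0]
  ],
  "jaw": 0.085
}}

```text
clock: 32.4
eef_pos: [451.0, 267.2, 220.2]
eef_rot: [3.111, -0.013, 0.133]
wrist_force: [-0.2, 0.6, -0.0]
finger_gap: 84.5
finger_force: 0.0
```

Run:
```python
from h import *
go((453,262,230),(385,-120,230),(390,-340,230))
for n in('wrist',):
    c=shot(n); P=cloud(c).reshape(-1,3)
    m=(P[:,2]>66)&(P[:,2]<78)&(np.hypot(P[:,0]-447,P[:,1]-261)<50)
    print(m.sum(),cv2.minEnclosingCircle(P[m][:,:2].astype(np.float32)),np.median(P[m][:,2]))
    A=np.c_[P[m][:,:2],np.ones(m.sum())]; print(np.linalg.lstsq(A,P[m][:,2],rcond=None)[0])
    print(world(c,[(318,v) for v in range(130,280,10)]).round().tolist())
```

```text
t 32.4 [451.  267.2 220.2] [ 3.111 -0.013  0.133] gap 84.5 F [-0.2  0.6 -0. ] 0.0
(453, 262, 230) [ 0.0014  0.0057 -0.0096] 
(385, -120, 230) [-1.167e-01  3.752e-01  2.000e-04] 
(390, -340, 230) [-0.1409  0.5938  0.0066] 
849 ((450.5537109375, 260.5032653808594), 31.96226692199707) 71.0204427940194
[8.09872324e-03 5.32681296e-03 6.57843356e+01]
[[511.0, 267.0, 0.0], [500.0, 266.0, 1.0], [489.0, 264.0, 10.0], [482.0, 265.0, 50.0], [467.0, 262.0, 15.0], [456.0, 260.0, 14.0], [444.0, 259.0, 15.0], [433.0, 257.0, 15.0], [424.0, 256.0, 27.0], [423.0, 257.0, 65.0], [393.0, 251.0, 3.0], [380.0, 249.0, 1.0], [366.0, 248.0, -1.0], [353.0, 246.0, -0.0], [43.0, 181.0, -674.0]]
```

```bash
cat >> h.py <<'E'
def tubshift():
    c=shot('top')
    def edges(im):
        h=cv2.cvtColor(im,cv2.COLOR_BGR2HSV); m=(abs(h[...,0].astype(int)-92)<12)&(h[...,1]>100)
        m[:175]=0;m[275:]=0;m[:,:422]=0;m[:,528:]=0
        n,l,s,_=cv2.connectedComponentsWithStats(m.astype(np.uint8)); k=1+s[1:,4].argmax(); r=cv2.minAreaRect(np.argwhere(l==k)[:,::-1].astype(np.float32)); return r
    a,b=edges(cv2.imread('pics/t1.png')),edges(c['frame']); print(a,b)
    d=world(c,[b[0]],90)-world(c,[a[0]],90); print('moved',d.round(1))
E
python3 -c "
from h import *
tubshift()"
```

```text
((474.7900390625, 220.52999877929688), (63.49818420410156, 82.59005737304688), 81.8698959350586) ((475.94000244140625, 226.57998657226562), (63.922447204589844, 82.59005737304688), 81.8698959350586)
moved [[-20.1  -2.6   0. ]]
```

{"fn": "move_arm", "kwargs": {
  "moves": [
    [-0.002, 0.04, 0, 0],
    [-0.005, 0.09, 0.001, 0],
    [-0.0075, 0.14, 0.002, 0],
    [-0.01, 0.19, 0.003, 0],
    [-0.013, 0.239, 0.004, 0],
    [-0.0155, 0.288, 0.005, 0],
    [-0.018, 0.337, 0.006, 0],
    [-0.021, 0.386, 0.007, 0],
    [-0.0235, 0.435, 0.008, 0],
    [-0.026, 0.484, 0.009, 0],
    [-0.029, 0.533, 0.01, 0],
    [-0.031, 0.57, 0.011, 0]
  ],
  "jaw": 0.0
}}

```text
clock: 33.7
eef_pos: [493.7, -305.2, 221.2]
eef_rot: [3.11, -0.004, 0.132]
wrist_force: [0.3, -0.8, 0.4]
finger_gap: 0.3
finger_force: 0.0
```

{"fn": "move_arm", "kwargs": {
  "moves": [
    [-0.001, 0.024, 0.001, 0],
    [-0.001, 0.024, 0.001, 0],
    [-0.001, 0.024, 0.001, 0]
  ]
}}

```text
clock: 34.0
eef_pos: [496.3, -326.2, 221.3]
eef_rot: [3.11, -0.004, 0.132]
wrist_force: [-0.0, -0.0, -0.3]
finger_gap: 0.3
finger_force: 0.0
```

```bash
python3 -c "
from h import *
go((498,-326,75),(520,-323,75),(544,-319.5,75))"
```

```text
t 34.0 [ 496.3 -326.2  221.3] [ 3.11  -0.004  0.132] gap 0.3 F [-0.  -0.  -0.3] 0.0
(498, -326, 75) [ 0.0011 -0.0046  0.1462] 
(520, -323, 75) [ 0.0233 -0.0047  0.1463] 
(544, -319.5, 75) [ 0.0475 -0.005   0.1464]
```

{"fn": "move_arm", "kwargs": {
  "moves": [
    [0.001, -0.002, 0.04, 0],
    [0.001, -0.003, 0.09, 0],
    [0.001, -0.004, 0.13, 0],
    [0.001, -0.005, 0.147, 0],
    [0.008, -0.005, 0.149, 0],
    [0.014, -0.005, 0.149, 0],
    [0.02, -0.005, 0.149, 0],
    [0.024, -0.005, 0.149, 0],
    [0.028, -0.005, 0.149, 0],
    [0.032, -0.005, 0.149, 0]
  ]
}}

```text
clock: 35.0
eef_pos: [529.5, -322.6, 75.1]
eef_rot: [3.107, -0.006, 0.133]
wrist_force: [-6.9, -0.8, 5.2]
finger_gap: 0.3
finger_force: 3.6
```

```bash
python3 -c "
from h import *
go(); tub()"
```

```text
t 35.0 [ 529.5 -322.6   75.1] [ 3.107 -0.006  0.133] gap 0.3 F [-6.9 -0.8  5.2] 3.6397703737020493
far U [None, None, None, None, 96.2] near U [None, None, None, None, None] left V [136.4, 137.5, 138.1, 139.3, 138.0] right V [-139.5, None, None, None, None]
```

{"fn": "move_arm", "kwargs": {
  "moves": [
    [0.003, 0, 0, 0],
    [0.006, 0, 0, 0],
    [0.009, 0, 0, 0],
    [0.009, 0, 0, 0]
  ]
}}

```text
clock: 35.45
eef_pos: [538.7, -321.4, 75.1]
eef_rot: [3.107, -0.006, 0.133]
wrist_force: [-3.5, -0.4, 3.1]
finger_gap: 0.4
finger_force: 1.9
```

```bash
python3 -c "
from h import *
go(); tub()"
```

```text
t 35.45 [ 538.7 -321.4   75.1] [ 3.107 -0.006  0.133] gap 0.4 F [-3.5 -0.4  3.1] 1.9082070887088776
far U [None, None, None, None, 103.2] near U [None, None, None, None, None] left V [135.6, 137.7, 138.1, 138.4, 138.1] right V [-137.6, -138.5, None, None, None]
```

Now back off, lift, and measure with the arm out of the way.

{"fn": "move_arm", "kwargs": {
  "moves": [
    [-0.01, 0, 0, 0],
    [-0.03, 0, 0, 0],
    [-0.04, 0, -0.03, 0],
    [-0.04, 0, -0.08, 0],
    [-0.04, -0.03, -0.12, 0],
    [-0.04, -0.08, -0.15, 0],
    [-0.05, -0.13, -0.15, 0],
    [-0.06, -0.18, -0.15, 0],
    [-0.06, -0.23, -0.15, 0],
    [-0.06, -0.28, -0.15, 0],
    [-0.06, -0.32, -0.15, 0],
    [-0.06, -0.32, -0.15, 0]
  ]
}}

```text
clock: 36.7
eef_pos: [433.9, -3.0, 213.0]
eef_rot: [3.109, -0.007, 0.138]
wrist_force: [0.0, 0.1, 0.1]
finger_gap: 0.7
finger_force: 0.0
```

Run:
```python
from h import *
go((498,-326,220)); tub(); tubshift()
b=shot('top'); P=cloud(b).reshape(-1,3)
m=(P[:,2]>62)&(P[:,2]<80)&(np.hypot(P[:,0]-450,P[:,1]-261)<45); print('beaker',cv2.minEnclosingCircle(P[m][:,:2].astype(np.float32)))
a=cv2.imread('pics/t1.png'); d=cv2.absdiff(a,b['frame']).max(2); print('ring/cup/purple diff',[d[y-18:y+18,x-18:x+18].mean().round(1) for x,y in((261,241),(262,159),(282,187))])
```

```text
t 36.7 [433.9  -3.  213. ] [ 3.109 -0.007  0.138] gap 0.7 F [0.  0.1 0.1] 0.0
(498, -326, 220) [0.0191 0.3288 0.0039] 
far U [106.0, 104.8, 105.9, 104.8, 103.3] near U [-103.7, -101.9, -102.8, -103.7, -103.0] left V [137.6, 137.5, 137.8, 139.4, 138.9] right V [-137.9, -139.0, -137.3, -139.7, -140.5]
((474.7900390625, 220.52999877929688), (63.49818420410156, 82.59005737304688), 81.8698959350586) ((474.8399963378906, 220.3800048828125), (63.49818420410156, 82.44864654541016), 81.8698959350586)
moved [[ 0.5 -0.2  0. ]]
beaker ((450.6049499511719, 261.12164306640625), 31.840648651123047)
ring/cup/purple diff [np.float64(3.5), np.float64(3.5), np.float64(3.5)]
```

Run:
```python
from h import *
b=shot('top'); a=cv2.imread('pics/t1.png'); d=(cv2.absdiff(cv2.GaussianBlur(a,(5,5),0),cv2.GaussianBlur(b['frame'],(5,5),0)).max(2)>20).astype(np.uint8)
n,l,s,c=cv2.connectedComponentsWithStats(d); print([(x[:4].tolist(),x[4].item()) for x in s[1:] if x[4]>15])
print(manip.sign_off())
```

```text
[([355, 192, 75, 104], 5478), ([241, 201, 20, 17], 196), ([288, 216, 18, 20], 250), ([435, 286, 205, 114], 13954), ([386, 293, 38, 12], 241), ([356, 296, 14, 5], 45), ([341, 302, 26, 7], 138), ([411, 304, 67, 96], 3153), ([436, 310, 3, 10], 21), ([341, 317, 25, 31], 442), ([371, 327, 7, 9], 36), ([376, 329, 11, 6], 49), ([388, 328, 39, 11], 248), ([293, 346, 73, 54], 2709), ([356, 347, 24, 19], 239), ([471, 369, 15, 12], 100), ([355, 378, 5, 10], 29), ([478, 379, 19, 21], 261)]
the job is handed in; nothing more can be done
None
```

I handed the job in at about 37 s: both stamps were tipped out over the tub and the empty beaker stands upright about 4 mm off the tile's centre; the opaque water hid the stamps, but the beaker looked empty and no stamps showed on the bench. I nudged the tub about 20 mm while pouring and pushed it back to within about 1 mm, and the small cup and ring showed no change.

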